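# Unlatch the long parts case

### The arm

A 7-joint arm with a two-finger parallel gripper is mounted at the origin on a cart in front of the work surface, level with it; the furniture and walls round the work are solid. World frame = base frame: x ahead of the robot, y to its left, z up, the work surface at z = 0. Lengths are in m, angles in rad, forces in N, time in s.
With the tool pointing down it reaches from about 0.425 to 0.925 m from the base axis. Payload 6.8 kg.
Tool frame: the origin (TCP) lies on the mounting face of the last link; the fingertips stand 173 mm ahead of it and the grasp point (between the pads) lies 155 mm ahead of it; z points along the fingers, y is the line along which they close (so a half turn about z gives the same grasp; the last joint's range is limited). The gripper opens to 85 mm and grips with 20 to 120 N. Pads are 22 mm wide; open, the fingers measure 114 mm over their backs; the gripper's body (76 mm by 85 mm) begins 54 mm behind the grasp point. The pads swing forward as they close: fully open they stand 13 mm farther back than shut.
Start: joints at [-1.253, 0.477, 0.022, 1.555, -0.011, 1.109, -0.083], TCP at [0.279, 0.615, 0.405] pointing down, gripper open.
Joint ranges: [-2.96, 2.96], [-0.34, 2.1], [-1.41, 1.46], [0.24, 2.44], [-1.37, 4.51], [0.17, 1.92], [-2.96, 2.96]. Speed limits (rad/s): [2.39, 2.39, 3.14, 3.14, 3.14, 3.14, 3.14].

### API

Orientations are given as a rotation vector (axis times angle).
In Python, from bench import r gives the robot as it stands.
- The arm moves only by the tool arm_command, never from a script. Its argument "plan" is a list of rows, each an object of numbers: "claw": the closure, from 0 (fully open) to 1 (shut); "tx", "ty", "tz": the shift along the tool's x, y, z in m; "ax", "ay", "az": the turn, a rotation vector about the tool's x, y, z in degrees. A call has exactly 10 rows; each row shifts and turns the commanded pose from where the row before left it, along the tool's axes as they then stand; what a row does not reach is not made up. A row lasts 1/12 s, in which the tool goes at most 41.7 mm and 7.16 degrees, less where a joint would pass 70% of its speed; a pose out of reach is approached as far as the arm can. A call is refused whole if a number of a shift passes 0.0417 or a number of a turn 7.16, either way. A call with a gripper value outside its range is refused whole. The fingers move at their own pace and stop on an object; "squeeze" is the grip in N (left out, the last holds). Time passes only in rows, so rows that do not move let the fingers close, or fill a call up. It gives the time, the measured TCP pose, the force, the opening and the grip force at its end, in the units of the state.
- r.get_obs(): the state, without advancing time (a new reading comes with each control period).
- r.grab_frame(name): name is "side" or "top" or "wrist"; returns the picture (384x512x3 uint8, red, green, blue); there is no depth.
- r.camera_model(name): a dict with "fx", "fy", "cx", "cy" (pixels), "position" and "orientation" of the camera in the world; the wrist camera has in their place "tool_from_camera" (4x4, takes a point from camera to tool coordinates, whose origin is the TCP and whose axes are the flange's). Camera axes: x right, y up, looking along -z (the intrinsics and any distortion apply to the point x, -y, -z); pixel columns grow to the right and rows downward; lengths in m; the calibration is good to about 2 mm. A picture is of the moment at which its call begins: read the wrist's pose just before it. camera_model takes no time and is no camera call.
- r.hand_in(): hands the job in; it is judged then, once.
Trained networks look in the newest picture that a camera, given by its name, has taken for a name from the list of things; names that differ only in an ending like _2 or _b are one class to them, and where a whole thing is asked for, a point or a joint stands for the part that bears it (a point fixed in the world has none). Each returns a list of dicts, best first, with "confidence" (0 to 1); they miss things now and then, are a little off and sometimes report something else, mostly with a low value. They report only what shows in the picture. A call takes as long as a camera call.
- r.boxes_of(target, camera): "location" ([x, y, z] in m, in the coordinates of the camera as it stood for that picture, good to about 4 mm: the middle of the surface that is visible of it).
- r.tip_of(target, camera): "location" ([x, y, z] in m, in the coordinates of the camera as it stood for that picture, good to about 4 mm: a listed point, or the origin of a listed thing).
The state is a dict: "clock": time; "joints": joint angles; "qvel": joint speeds; "tau": joint torques, N m; "tcp_pos": TCP position; "orientation": TCP orientation; "contact_force": force on the tool from outside, world axes, zero at the start; "moment": the same for the moment, N m; "grip_width": finger opening in m; "gripper_force": force on a finger pad.
Only numpy, scipy, OpenCV 4.12 (cv2) and the standard library are available. Lean on these libraries where they do the work, as an engineer would, in place of code of your own. Each camera call takes 0.05 s, during which the arm holds its last target. There are 200 camera calls.

### The job

The pump will later be packed into the longer of the two grey parts cases on the worktop, so unlatch that case: first turn its turn-catch a full quarter turn, either way, so that it no longer blocks the bolt, then slide the bolt all the way back towards the catch. Leave the catch turned aside and the bolt drawn, and let go.

Things in the scene. Friction and masses are not known exactly. Their poses are not given: they have to be found in the camera images.
- long_case_catch_grip (a point): Middle of the catch's upright black grip bar, on its vertical pivot, 100 mm above the worktop. Bar: 12 mm thick (frame x), 40 mm long (y), from 23 mm below to 11 mm above this point. Under it a flat dark steel arm, 14 mm wide, its top 25 mm below this point, runs from the pivot 45 mm along the frame's -y and ends 2 mm before the bolt. z is up; the frame turns with the catch.
- long_case_catch (a joint): Turn of the catch on the lid of the long grey case (80 x 200 mm, 62 mm high; the other case, with like latches, is 130 mm long; both are fixed). Rad, positive counter-clockwise from above: near 0 its arm blocks the bolt; its stops at +1.57 and -1.57 are both fully aside. Friction 0.06 N m; it stays where it is left.
- long_case_bolt_knob (a point): Axis of the bolt's upright round black knob (20 mm in diameter), 100 mm above the worktop; knob from 15 mm below to 11 mm above this point, on a thinner stem; the flat steel bolt's top is 25 mm below. Starts 75 mm from the catch's pivot, along the case's length. Frame: y along that length towards the catch, the way the bolt opens; z up.
- long_case_bolt (a joint): Travel of the bolt on the same lid (m): 0 shut in its staple, 0.030 fully drawn, at its stop. It slides with 2.5 N of friction and stays where it is left. While the catch is near 0 it can move only 2 mm.

How it is judged:
By the outcome, as a careful person would: the job done as asked, in the order asked, and still so for the second after the job is handed in, with the robot touching nothing.
It also fails if it takes over 38 s, if anything falls off the work surface, if the arm or the gripper's body presses on something with over 40 N, if the wrist force passes 120 N, or if a joint passes its speed limit or range.

## Working session

There is one attempt and no reset: what is moved stays moved. The work goes in short steps, Python scripts to look and compute and a tool call to move; the robot and the scene stay as the last step left them, time stands still between calls to the robot, and variables do not carry over. Pictures are saved under pics/ and viewed, at most 10 in all, crops included, and the job is handed in when it is done.

Besides the shell and the picture viewer there is one more tool, called after "Request:" as name(argument=value, ...) on one line, values as JSON. arm_command: Moves the arm, as the interface text tells. Its arguments: {"type":"object","properties":{"plan":{"type":"array","items":{"type":"object","properties":{"claw":{"type":"number"},"tx":{"type":"number"},"ty":{"type":"number"},"tz":{"type":"number"},"ax":{"type":"number"},"ay":{"type":"number"},"az":{"type":"number"}}}},"squeeze":{"type":"number"}},"required":["plan"]}

```bash
mkdir -p pics; cat > h.py <<'E'
import numpy as np, cv2
from scipy.spatial.transform import Rotation as R
from bench import r
T=['long_case_catch_grip','long_case_bolt_knob']
def campose(c):
    m=r.camera_model(c)
    if 'tool_from_camera' in m:
        o=r.get_obs(); A=np.eye(4); A[:3,:3]=R.from_rotvec(o['orientation']).as_matrix(); A[:3,3]=o['tcp_pos']
        return A@np.array(m['tool_from_camera'])
    A=np.eye(4); q=np.array(m['orientation'],float)
    A[:3,:3]=q if q.shape==(3,3) else (R.from_rotvec(q) if q.size==3 else R.from_quat(q)).as_matrix()
    A[:3,3]=m['position']; return A
def look(c,name=None):
    A=campose(c); f=r.grab_frame(c)
    if name: cv2.imwrite(f'pics/{name}.png',cv2.cvtColor(f,cv2.COLOR_RGB2BGR))
    m=r.camera_model(c)
    for t in T:
        for d in r.tip_of(t,c)[:3]:
            p=np.array(d['location']); w=A[:3,:3]@p+A[:3,3]
            print(c,t,round(d['confidence'],2),w.round(4),'px',round(m['cx']+m['fx']*p[0]/-p[2]),round(m['cy']+m['fy']*p[1]/p[2]))
E
python3 - <<'E'
from h import *
o=r.get_obs(); print({k:np.round(v,3) for k,v in o.items()})
print(r.camera_model('top'));print(r.camera_model('wrist'))
look('top','top0');look('side','side0');look('wrist')
print(r.get_obs()['clock'])
E
```

```text
{'clock': np.float64(0.0), 'joints': array([-1.253,  0.478,  0.022,  1.556, -0.012,  1.109, -0.083]), 'qvel': array([ 0.001, -0.001, -0.   ,  0.002,  0.001, -0.   , -0.   ]), 'tau': array([-1.0000e-03, -5.9644e+01,  1.6080e+00, -2.8122e+01,  1.3000e-02,
        9.0000e-03,  0.0000e+00]), 'tcp_pos': array([0.279, 0.614, 0.404]), 'orientation': array([-6.64e-01, -3.07e+00,  3.00e-03]), 'contact_force': array([ 0.295,  0.139, -0.62 ]), 'moment': array([ 0.012, -0.003, -0.073]), 'gripper_force': np.float64(0.0), 'grip_width': np.float64(0.086)}
{'fx': 454.01202775816523, 'fy': 454.01202775816523, 'cx': 252.952921535158, 'cy': 193.2427104584474, 'position': array([0.39503021, 0.02321385, 0.97220533]), 'orientation': array([ 0.13120979, -0.09685324, -1.58647764])}
{'fx': 306.73118683526843, 'fy': 306.73118683526843, 'cx': 256.98394300577144, 'cy': 194.44180194774174, 'tool_from_camera': array([[-2.15639910e-04,  9.52218955e-01,  3.05416135e-01,
         7.64878803e-02],
       [ 9.99999923e-01,  3.05301541e-04, -2.45808951e-04,
        -9.11943544e-04],
       [-3.27307959e-04,  3.05416059e-01, -9.52218947e-01,
         3.08469595e-02],
       [ 0.00000000e+00,  0.00000000e+00,  0.00000000e+00,
         1.00000000e+00]])}
top long_case_catch_grip 0.51 [0.5088 0.2044 0.1031] px 169 202
side long_case_catch_grip 0.83 [0.5023 0.2051 0.1042] px 278 245
side long_case_bolt_knob 0.51 [0.5139 0.1347 0.0978] px 267 223
0.45
```

View pics/top0.png

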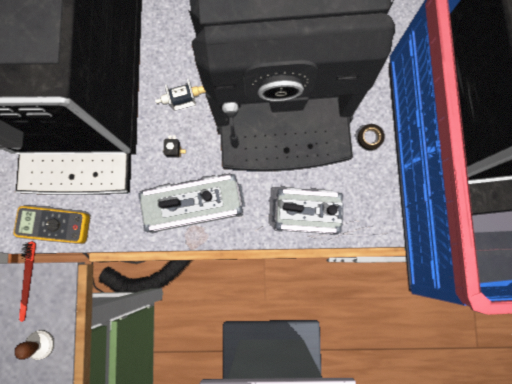

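View pics/side0.png

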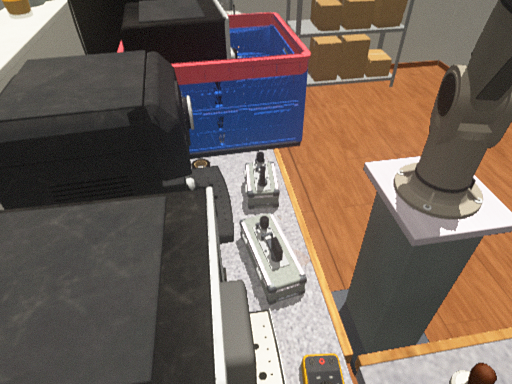

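The long case is the left one in the top view: catch grip at about (169,202), knob at about (208,195). The network's points match this. The case is tilted about 9°. I'm moving above the catch.

Request:
arm_command(plan=[{"claw": 0, "tx": -0.031, "ty": -0.0235}, {"claw": 0, "tx": -0.031, "ty": -0.0235}, {"claw": 0, "tx": -0.031, "ty": -0.0235}, {"claw": 0, "tx": -0.031, "ty": -0.0235}, {"claw": 0, "tx": -0.031, "ty": -0.0235}, {"claw": 0, "tx": -0.031, "ty": -0.0235}, {"claw": 0, "tx": -0.031, "ty": -0.0235}, {"claw": 0, "tx": -0.031, "ty": -0.0235}, {"claw": 0, "tx": -0.031, "ty": -0.0235}, {"claw": 0, "tx": -0.031, "ty": -0.0235}], squeeze=40)

```text
invalid input at $.plan[0]: expected keys claw, tx, ty, tz, ax, ay, az
```

Request:
arm_command(plan=[{"claw": 0, "tx": -0.031, "ty": -0.0235}, {"claw": 0, "tx": -0.031, "ty": -0.0235}, {"claw": 0, "tz": 0.01, "az": 7}, {"claw": 0, "tz": 0.01, "az": 7}, {"claw": 0, "tz": 0.01, "az": 7}, {"claw": 0, "tz": 0.01, "az": 7}, {"claw": 0, "tz": 0.01, "az": 7}, {"claw": 0, "tz": 0.01, "az": 7}, {"claw": 0, "tz": 0.01, "az": 7}, {"claw": 0, "az": 7}])

```text
invalid input at $.plan[0]: expected keys claw, tx, ty, tz, ax, ay, az
```

```bash
python3 - <<'E'
from h import *
o=r.get_obs(); print({k:np.round(v,3) for k,v in o.items() if k in('clock','joints','tcp_pos','contact_force')}); print(R.from_rotvec(o['orientation']).as_matrix().round(3))
look('wrist','w1'); look('wrist')
E
```

```text
{'clock': np.float64(0.45), 'joints': array([-1.253,  0.477,  0.022,  1.556, -0.011,  1.109, -0.083]), 'tcp_pos': array([0.279, 0.615, 0.405]), 'contact_force': array([ 0.451, -0.591,  0.016])}
[[-0.911  0.413 -0.   ]
 [ 0.413  0.911 -0.   ]
 [-0.    -0.    -1.   ]]
```

View pics/w1.png

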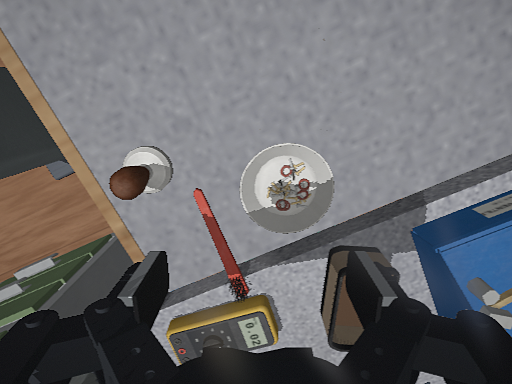

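The wrist picture still shows the start area (bowl at 287,188, multimeter at 225,325), because the calls were refused for missing keys. I'm resending them with every key.

Request:
arm_command(plan=[{"claw": 0, "tx": -0.031, "ty": -0.0235, "tz": 0, "ax": 0, "ay": 0, "az": 0}, {"claw": 0, "tx": -0.031, "ty": -0.0235, "tz": 0, "ax": 0, "ay": 0, "az": 0}, {"claw": 0, "tx": -0.031, "ty": -0.0235, "tz": 0, "ax": 0, "ay": 0, "az": 0}, {"claw": 0, "tx": -0.031, "ty": -0.0235, "tz": 0, "ax": 0, "ay": 0, "az": 0}, {"claw": 0, "tx": -0.031, "ty": -0.0235, "tz": 0, "ax": 0, "ay": 0, "az": 0}, {"claw": 0, "tx": -0.031, "ty": -0.0235, "tz": 0, "ax": 0, "ay": 0, "az": 0}, {"claw": 0, "tx": -0.031, "ty": -0.0235, "tz": 0, "ax": 0, "ay": 0, "az": 0}, {"claw": 0, "tx": -0.031, "ty": -0.0235, "tz": 0, "ax": 0, "ay": 0, "az": 0}, {"claw": 0, "tx": -0.031, "ty": -0.0235, "tz": 0, "ax": 0, "ay": 0, "az": 0}, {"claw": 0, "tx": -0.031, "ty": -0.0235, "tz": 0, "ax": 0, "ay": 0, "az": 0}], squeeze=40)

```text
clock: 1.58
tcp_pos: [0.4646, 0.2708, 0.405]
orientation: [0.664, 3.07, 0.001]
contact_force: [0.5, 0.6, 0.4]
grip_width: 0.0854
gripper_force: 0.0
```

Request:
arm_command(plan=[{"claw": 0, "tx": -0.031, "ty": -0.0235, "tz": 0, "ax": 0, "ay": 0, "az": 0}, {"claw": 0, "tx": -0.031, "ty": -0.0235, "tz": 0, "ax": 0, "ay": 0, "az": 0}, {"claw": 0, "tx": 0, "ty": 0, "tz": 0.01, "ax": 0, "ay": 0, "az": 7}, {"claw": 0, "tx": 0, "ty": 0, "tz": 0.01, "ax": 0, "ay": 0, "az": 7}, {"claw": 0, "tx": 0, "ty": 0, "tz": 0.01, "ax": 0, "ay": 0, "az": 7}, {"claw": 0, "tx": 0, "ty": 0, "tz": 0.01, "ax": 0, "ay": 0, "az": 7}, {"claw": 0, "tx": 0, "ty": 0, "tz": 0.01, "ax": 0, "ay": 0, "az": 7}, {"claw": 0, "tx": 0, "ty": 0, "tz": 0.01, "ax": 0, "ay": 0, "az": 7}, {"claw": 0, "tx": 0, "ty": 0, "tz": 0.01, "ax": 0, "ay": 0, "az": 7}, {"claw": 0, "tx": 0, "ty": 0, "tz": 0, "ax": 0, "ay": 0, "az": 7}])

```text
clock: 2.42
tcp_pos: [0.5004, 0.2041, 0.3331]
orientation: [-2.034, -2.393, 0.004]
contact_force: [-0.2, -0.8, -0.2]
grip_width: 0.0853
gripper_force: 0.0
```

```bash
python3 - <<'E'
from h import *
o=r.get_obs(); print({k:np.round(v,3) for k,v in o.items() if k in('clock','joints','tcp_pos','contact_force')}); print(R.from_rotvec(o['orientation']).as_matrix().round(3))
look('wrist','w2'); look('wrist')
E
```

```text
{'clock': np.float64(2.417), 'joints': array([-0.795,  0.354,  0.362,  1.967, -0.164,  0.851, -0.183]), 'tcp_pos': array([0.5  , 0.204, 0.333]), 'contact_force': array([-0.174, -0.847, -0.19 ])}
[[-0.161  0.987 -0.002]
 [ 0.987  0.161 -0.001]
 [-0.001 -0.002 -1.   ]]
wrist long_case_catch_grip 0.73 [0.5096 0.205  0.1014] px 270 211
wrist long_case_bolt_knob 0.64 [0.5199 0.1236 0.1019] px 265 310
wrist long_case_catch_grip 0.87 [0.5069 0.2046 0.1007] px 264 211
wrist long_case_bolt_knob 0.95 [0.5201 0.1271 0.0986] px 263 303
```

View pics/w2.png

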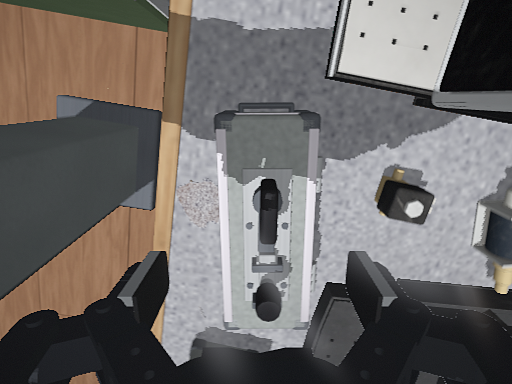

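The case edges are vertical in the wrist picture, so the tool is aligned with the case. The grip bar is at about (268,195) and the knob at (267,300), as the network says. I'm descending onto the bar and closing.

Request:
arm_command(plan=[{"claw": 0.2, "tx": 0, "ty": 0.0075, "tz": 0, "ax": 0, "ay": 0, "az": 0}, {"claw": 0.3, "tx": 0, "ty": 0, "tz": 0.02, "ax": 0, "ay": 0, "az": 0}, {"claw": 0.4, "tx": 0, "ty": 0, "tz": 0.02, "ax": 0, "ay": 0, "az": 0}, {"claw": 0.4, "tx": 0, "ty": 0, "tz": 0.02, "ax": 0, "ay": 0, "az": 0}, {"claw": 0.4, "tx": 0, "ty": 0, "tz": 0.016, "ax": 0, "ay": 0, "az": 0}, {"claw": 0.4, "tx": 0, "ty": 0, "tz": 0, "ax": 0, "ay": 0, "az": 0}, {"claw": 0.6, "tx": 0, "ty": 0, "tz": 0, "ax": 0, "ay": 0, "az": 0}, {"claw": 0.8, "tx": 0, "ty": 0, "tz": 0, "ax": 0, "ay": 0, "az": 0}, {"claw": 1, "tx": 0, "ty": 0, "tz": 0, "ax": 0, "ay": 0, "az": 0}, {"claw": 1, "tx": 0, "ty": 0, "tz": 0, "ax": 0, "ay": 0, "az": 0}], squeeze=25)

```text
clock: 3.55
tcp_pos: [0.5081, 0.2054, 0.2599]
orientation: [-2.027, -2.398, 0.001]
contact_force: [-4.9, -1.4, 5.4]
grip_width: 0.0113
gripper_force: 28.9
```

Request:
arm_command(plan=[{"claw": 1, "tx": 0, "ty": 0, "tz": 0, "ax": 0, "ay": 0, "az": -6}, {"claw": 1, "tx": 0, "ty": 0, "tz": 0, "ax": 0, "ay": 0, "az": -6}, {"claw": 1, "tx": 0, "ty": 0, "tz": 0, "ax": 0, "ay": 0, "az": -6}, {"claw": 1, "tx": 0, "ty": 0, "tz": 0, "ax": 0, "ay": 0, "az": -6}, {"claw": 1, "tx": 0, "ty": 0, "tz": 0, "ax": 0, "ay": 0, "az": -6}, {"claw": 1, "tx": 0, "ty": 0, "tz": 0, "ax": 0, "ay": 0, "az": -6}, {"claw": 1, "tx": 0, "ty": 0, "tz": 0, "ax": 0, "ay": 0, "az": -6}, {"claw": 1, "tx": 0, "ty": 0, "tz": 0, "ax": 0, "ay": 0, "az": -6}, {"claw": 1, "tx": 0, "ty": 0, "tz": 0, "ax": 0, "ay": 0, "az": -6}, {"claw": 1, "tx": 0, "ty": 0, "tz": 0, "ax": 0, "ay": 0, "az": -6}])

```text
clock: 4.38
tcp_pos: [0.5076, 0.2052, 0.2599]
orientation: [-0.548, -3.092, 0.002]
contact_force: [-7.2, -0.6, 6.7]
grip_width: 0.0116
gripper_force: 29.3
```

Request:
arm_command(plan=[{"claw": 1, "tx": 0, "ty": 0, "tz": 0, "ax": 0, "ay": 0, "az": -6}, {"claw": 1, "tx": 0, "ty": 0, "tz": 0, "ax": 0, "ay": 0, "az": -6}, {"claw": 1, "tx": 0, "ty": 0, "tz": 0, "ax": 0, "ay": 0, "az": -6}, {"claw": 1, "tx": 0, "ty": 0, "tz": 0, "ax": 0, "ay": 0, "az": -6}, {"claw": 1, "tx": 0, "ty": 0, "tz": 0, "ax": 0, "ay": 0, "az": -4}, {"claw": 1, "tx": 0, "ty": 0, "tz": 0, "ax": 0, "ay": 0, "az": -2}, {"claw": 1, "tx": 0, "ty": 0, "tz": 0, "ax": 0, "ay": 0, "az": -1}, {"claw": 1, "tx": 0, "ty": 0, "tz": 0, "ax": 0, "ay": 0, "az": 0}, {"claw": 1, "tx": 0, "ty": 0, "tz": 0, "ax": 0, "ay": 0, "az": 0}, {"claw": 1, "tx": 0, "ty": 0, "tz": 0, "ax": 0, "ay": 0, "az": 0}])

```text
clock: 5.22
tcp_pos: [0.5076, 0.205, 0.2599]
orientation: [0.289, -3.126, 0.002]
contact_force: [-7.1, -2.5, 7.7]
grip_width: 0.0113
gripper_force: 29.5
```

```bash
python3 - <<'E'
from h import *
o=r.get_obs(); print({k:np.round(v,3) for k,v in o.items() if k in('clock','joints','tcp_pos','contact_force','moment','grip_width')}); print(R.from_rotvec(o['orientation']).as_matrix().round(3))
E
```

```text
{'clock': np.float64(5.217), 'joints': array([-0.431,  0.457, -0.084,  1.977,  0.057,  0.712,  1.206]), 'tcp_pos': array([0.508, 0.205, 0.26 ]), 'contact_force': array([-7.107, -2.518,  7.722]), 'moment': array([-0.414,  1.544, -0.22 ]), 'grip_width': np.float64(0.011)}
[[-0.983 -0.183 -0.002]
 [-0.183  0.983 -0.001]
 [ 0.002 -0.001 -1.   ]]
```

Request:
arm_command(plan=[{"claw": 0.6, "tx": 0, "ty": 0, "tz": 0, "ax": 0, "ay": 0, "az": 0}, {"claw": 0.6, "tx": 0, "ty": 0, "tz": 0, "ax": 0, "ay": 0, "az": 0}, {"claw": 0.6, "tx": 0, "ty": 0, "tz": 0, "ax": 0, "ay": 0, "az": 0}, {"claw": 0.6, "tx": 0, "ty": 0, "tz": -0.015, "ax": 0, "ay": 0, "az": 0}, {"claw": 0.6, "tx": 0, "ty": 0, "tz": -0.02, "ax": 0, "ay": 0, "az": 0}, {"claw": 0.6, "tx": 0, "ty": 0, "tz": -0.02, "ax": 0, "ay": 0, "az": 0}, {"claw": 0.6, "tx": 0, "ty": 0, "tz": -0.02, "ax": 0, "ay": 0, "az": 0}, {"claw": 0.6, "tx": 0, "ty": 0, "tz": 0, "ax": 0, "ay": 0, "az": 7}, {"claw": 0.6, "tx": 0, "ty": 0, "tz": 0, "ax": 0, "ay": 0, "az": 7}, {"claw": 0.6, "tx": 0, "ty": 0, "tz": 0, "ax": 0, "ay": 0, "az": 7}])

```text
clock: 6.05
tcp_pos: [0.5089, 0.2055, 0.3346]
orientation: [0.294, 3.126, 0.002]
contact_force: [0.2, -0.0, -1.2]
grip_width: 0.0343
gripper_force: 0.0
```

Request:
arm_command(plan=[{"claw": 0.4, "tx": 0, "ty": 0, "tz": 0, "ax": 0, "ay": 0, "az": 7}, {"claw": 0.4, "tx": 0, "ty": 0, "tz": 0, "ax": 0, "ay": 0, "az": 7}, {"claw": 0.4, "tx": 0, "ty": 0, "tz": 0, "ax": 0, "ay": 0, "az": 7}, {"claw": 0.4, "tx": 0, "ty": 0, "tz": 0, "ax": 0, "ay": 0, "az": 7}, {"claw": 0.4, "tx": 0, "ty": 0, "tz": 0, "ax": 0, "ay": 0, "az": 7}, {"claw": 0.4, "tx": 0, "ty": 0, "tz": 0, "ax": 0, "ay": 0, "az": 7}, {"claw": 0.4, "tx": 0, "ty": 0, "tz": 0, "ax": 0, "ay": 0, "az": 7}, {"claw": 0.4, "tx": 0, "ty": 0, "tz": 0, "ax": 0, "ay": 0, "az": 7}, {"claw": 0.4, "tx": 0, "ty": 0, "tz": 0, "ax": 0, "ay": 0, "az": 7}, {"claw": 0.4, "tx": 0, "ty": 0, "tz": 0, "ax": 0, "ay": 0, "az": 7}])

```text
clock: 6.88
tcp_pos: [0.5087, 0.2056, 0.334]
orientation: [2.034, 2.393, 0.001]
contact_force: [-0.5, 0.6, -0.3]
grip_width: 0.0512
gripper_force: 0.0
```

```bash
python3 - <<'E'
from h import *
o=r.get_obs(); print({k:np.round(v,3) for k,v in o.items() if k in('clock','joints','tcp_pos','contact_force','grip_width')}); print(R.from_rotvec(o['orientation']).as_matrix().round(3))
look('wrist','w3'); look('side','s3')
E
```

```text
{'clock': np.float64(6.883), 'joints': array([-0.696,  0.356,  0.245,  1.942, -0.112,  0.855, -0.23 ]), 'tcp_pos': array([0.509, 0.206, 0.334]), 'contact_force': array([-0.455,  0.6  , -0.257]), 'grip_width': np.float64(0.051)}
[[-0.161  0.987  0.001]
 [ 0.987  0.161  0.   ]
 [ 0.     0.001 -1.   ]]
wrist long_case_catch_grip 0.64 [0.5046 0.2028 0.1021] px 249 214
wrist long_case_bolt_knob 0.88 [0.5164 0.1243 0.1017] px 248 308
side long_case_catch_grip 0.67 [0.5035 0.2051 0.1008] px 278 246
side long_case_bolt_knob 0.45 [0.5158 0.1332 0.096 ] px 266 223
```

View pics/w3.png

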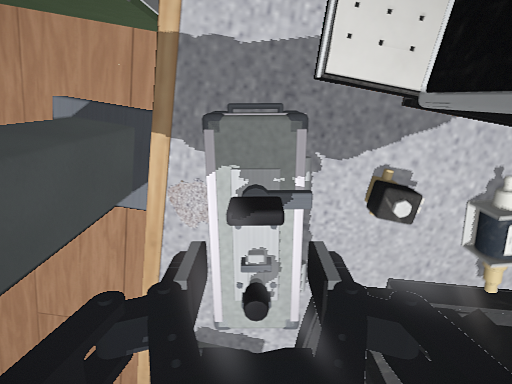

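View pics/s3.png

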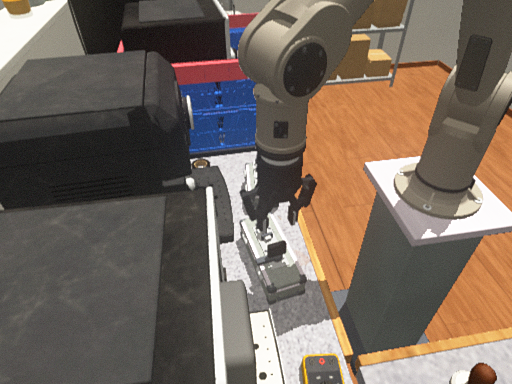

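The wrist view shows the catch turned aside: bar across at (256,211), arm to the right. The knob is at about (257,300). I'm moving to the knob.

Request:
arm_command(plan=[{"claw": 0.52, "tx": -0.038, "ty": -0.001, "tz": 0, "ax": 0, "ay": 0, "az": 0}, {"claw": 0.52, "tx": -0.038, "ty": -0.001, "tz": 0, "ax": 0, "ay": 0, "az": 0}, {"claw": 0.52, "tx": 0, "ty": 0, "tz": 0.02, "ax": 0, "ay": 0, "az": 0}, {"claw": 0.52, "tx": 0, "ty": 0, "tz": 0.02, "ax": 0, "ay": 0, "az": 0}, {"claw": 0.52, "tx": 0, "ty": 0, "tz": 0.02, "ax": 0, "ay": 0, "az": 0}, {"claw": 0.52, "tx": 0, "ty": 0, "tz": 0.014, "ax": 0, "ay": 0, "az": 0}, {"claw": 0.52, "tx": 0, "ty": 0, "tz": 0, "ax": 0, "ay": 0, "az": 0}, {"claw": 0.8, "tx": 0, "ty": 0, "tz": 0, "ax": 0, "ay": 0, "az": 0}, {"claw": 1, "tx": 0, "ty": 0, "tz": 0, "ax": 0, "ay": 0, "az": 0}, {"claw": 1, "tx": 0, "ty": 0, "tz": 0, "ax": 0, "ay": 0, "az": 0}], squeeze=30)

```text
clock: 8.02
tcp_pos: [0.5201, 0.1303, 0.2606]
orientation: [2.026, 2.399, 0.004]
contact_force: [3.3, 0.7, -4.6]
grip_width: 0.0188
gripper_force: 30.6
```

Knob gripped at 18.8 mm. I'm drawing the bolt.

Request:
arm_command(plan=[{"claw": 1, "tx": 0.004, "ty": 0, "tz": 0, "ax": 0, "ay": 0, "az": 0}, {"claw": 1, "tx": 0.005, "ty": 0, "tz": 0, "ax": 0, "ay": 0, "az": 0}, {"claw": 1, "tx": 0.005, "ty": 0, "tz": 0, "ax": 0, "ay": 0, "az": 0}, {"claw": 1, "tx": 0.005, "ty": 0, "tz": 0, "ax": 0, "ay": 0, "az": 0}, {"claw": 1, "tx": 0.005, "ty": 0, "tz": 0, "ax": 0, "ay": 0, "az": 0}, {"claw": 1, "tx": 0.005, "ty": 0, "tz": 0, "ax": 0, "ay": 0, "az": 0}, {"claw": 1, "tx": 0.003, "ty": 0, "tz": 0, "ax": 0, "ay": 0, "az": 0}, {"claw": 1, "tx": 0.001, "ty": 0, "tz": 0, "ax": 0, "ay": 0, "az": 0}, {"claw": 1, "tx": 0, "ty": 0, "tz": 0, "ax": 0, "ay": 0, "az": 0}, {"claw": 1, "tx": 0, "ty": 0, "tz": 0, "ax": 0, "ay": 0, "az": 0}])

```text
clock: 8.85
tcp_pos: [0.5148, 0.1607, 0.2605]
orientation: [2.028, 2.395, -0.0]
contact_force: [6.8, -8.4, 2.0]
grip_width: 0.0187
gripper_force: 31.4
```

Request:
arm_command(plan=[{"claw": 1, "tx": 0.002, "ty": 0, "tz": 0, "ax": 0, "ay": 0, "az": 0}, {"claw": 1, "tx": 0.001, "ty": 0, "tz": 0, "ax": 0, "ay": 0, "az": 0}, {"claw": 1, "tx": 0, "ty": 0, "tz": 0, "ax": 0, "ay": 0, "az": 0}, {"claw": 1, "tx": 0, "ty": 0, "tz": 0, "ax": 0, "ay": 0, "az": 0}, {"claw": 1, "tx": 0, "ty": 0, "tz": 0, "ax": 0, "ay": 0, "az": 0}, {"claw": 1, "tx": 0, "ty": 0, "tz": 0, "ax": 0, "ay": 0, "az": 0}, {"claw": 1, "tx": 0, "ty": 0, "tz": 0, "ax": 0, "ay": 0, "az": 0}, {"claw": 1, "tx": 0, "ty": 0, "tz": 0, "ax": 0, "ay": 0, "az": 0}, {"claw": 1, "tx": 0, "ty": 0, "tz": 0, "ax": 0, "ay": 0, "az": 0}, {"claw": 1, "tx": 0, "ty": 0, "tz": 0, "ax": 0, "ay": 0, "az": 0}])

```text
clock: 9.68
tcp_pos: [0.5148, 0.1613, 0.2605]
orientation: [2.029, 2.391, -0.003]
contact_force: [7.2, -15.9, 3.3]
grip_width: 0.0185
gripper_force: 31.5
```

The bolt is at its stop: the force rose to 16 N with almost no movement. I'm letting go and lifting clear.

Request:
arm_command(plan=[{"claw": 0.55, "tx": 0, "ty": 0, "tz": 0, "ax": 0, "ay": 0, "az": 0}, {"claw": 0.55, "tx": 0, "ty": 0, "tz": 0, "ax": 0, "ay": 0, "az": 0}, {"claw": 0.55, "tx": 0, "ty": 0, "tz": 0, "ax": 0, "ay": 0, "az": 0}, {"claw": 0.55, "tx": 0, "ty": 0, "tz": -0.01, "ax": 0, "ay": 0, "az": 0}, {"claw": 0.55, "tx": 0, "ty": 0, "tz": -0.02, "ax": 0, "ay": 0, "az": 0}, {"claw": 0.55, "tx": 0, "ty": 0, "tz": -0.02, "ax": 0, "ay": 0, "az": 0}, {"claw": 0.55, "tx": 0, "ty": 0, "tz": -0.03, "ax": 0, "ay": 0, "az": 0}, {"claw": 0.55, "tx": 0, "ty": 0, "tz": -0.02, "ax": 0, "ay": 0, "az": 0}, {"claw": 0.55, "tx": 0, "ty": 0, "tz": 0, "ax": 0, "ay": 0, "az": 0}, {"claw": 0.55, "tx": 0, "ty": 0, "tz": 0, "ax": 0, "ay": 0, "az": 0}])

```text
clock: 10.52
tcp_pos: [0.5132, 0.1665, 0.3613]
orientation: [2.026, 2.4, 0.005]
contact_force: [-0.3, -1.0, -0.2]
grip_width: 0.0386
gripper_force: 0.0
```

```bash
python3 - <<'E'
from h import *
o=r.get_obs(); print({k:np.round(v,3) for k,v in o.items() if k in('clock','tcp_pos','contact_force','grip_width')})
look('wrist','w4')
E
```

```text
{'clock': np.float64(10.517), 'tcp_pos': array([0.513, 0.166, 0.361]), 'contact_force': array([-0.252, -0.954, -0.238]), 'grip_width': np.float64(0.039)}
wrist long_case_catch_grip 0.63 [0.507  0.2027 0.1009] px 255 152
```

View pics/w4.png

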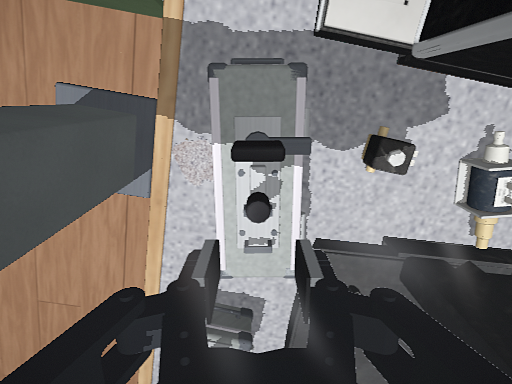

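The catch bar is across at (258,151) with its arm aside to the right. The knob is drawn to (258,207), clear of the staple at (258,245), and the gripper is clear.

```bash
python3 -c "
from bench import r
print(r.hand_in())"
```

```text
the job is handed in; nothing more can be done
None
```

The long case is unlatched: I turned its catch a full quarter turn to its stop, then drew the bolt about 30 mm to its stop, let go and handed the job in at about 10.5 s.

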